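# Lay the brush away and hold a spread retaining clip in its shaft groove

### The arm

A 6-joint arm with a two-finger parallel gripper is mounted at the origin on the work surface. World frame = base frame: x ahead of the robot, y to its left, z up, the work surface at z = 0. Lengths are in m, angles in degrees, forces in N, time in s.
With the tool pointing down it reaches from about 0.25 to 0.775 m from the base axis. Payload 8.9 kg.
Tool frame: the origin (TCP) lies at the very end of the fingers, on their centre line; the grasp point (between the pads) lies 19 mm behind it (bot.grip_depth is the z of the grasp point in the tool frame, in m); z points along the fingers, y is the line along which they close (so a half turn about z gives the same grasp; the last joint's range is limited). The gripper opens to 85 mm and grips with 20 to 120 N. Pads are 22 mm wide; open, the fingers measure 114 mm over their backs; the gripper's body (76 mm by 85 mm) begins 54 mm behind the grasp point. The pads swing forward as they close: fully open they stand 13 mm farther back than shut.
Start: joints at [-75.705, 16.656, -8.789, 64.555, 0, 82.019], TCP at [0.199, -0.486, 0.231] pointing down, gripper open.
Joint ranges: [-144.48, 144.48], [-52.06, 99.96], [-74.48, 78.29], [-112.23, 115.85], [-86.99, 84.42], [-180, 180]. Speed limits (degrees/s): [127.2, 127.2, 159.86, 180, 180, 180].

### API

Orientations are given as a 3x3 rotation matrix whose columns are the frame's x, y, z axes.
In Python, from workcell import sensors, optics, order, find_in, landmark_of, bot gives the robot as it stands. The module is installed in compiled form; this text tells all that it offers.
- The arm moves only by the shell command python3 -m crank 'ROWS' [FORCE]. ROWS is JSON, one flat list of numbers, 7 for each row, row after row: the closure in counts, from 0 (fully open) to 255 (shut), then the shift along the tool's x, y, z in mm, then the turn, a rotation vector about the tool's x, y, z in rad. A call has exactly 8 rows; each row is the pose to reach, as a shift and turn from the pose commanded when the call began, along the tool's axes at that moment; what a row does not reach only later rows make up. A row lasts 1/8 s, in which the tool goes at most 62.5 mm and 10.7 degrees, less where a joint would pass 70% of its speed; a pose out of reach is approached as far as the arm can. A call with a gripper value outside its range is refused whole. The fingers move at their own pace and stop on an object; FORCE is the grip in N (left out, the last holds). Time passes only in rows, so rows that repeat a pose let the fingers close, or fill a call up. It gives the time, the measured TCP pose, the force, the opening and the grip force at its end, in the units of the state.
- sensors.read_state(): the state, without advancing time (a new reading comes with each control period).
- optics.get_image(name): name is "scene" or "top"; returns a dict with "image" (400x640x3 uint8, red, green, blue), "vfov" (degrees; the focal length in pixels is half the picture's height over the tangent of half this angle, whatever the lens; pixels are square), "cx", "cy" (the principal point, pixels), "pose" (4x4, takes a point from camera to world coordinates). Camera axes: x right, y down, z forward; pixel columns grow to the right and rows downward; lengths in m; the calibration is good to about 2 mm. A picture is of the moment at which its call begins. There is no depth.
- order.finish_job(): hands the job in; it is judged then, once.
Trained networks look in a picture, given as the dict that the camera call returned (one of the last four; its "shot" number tells which), for a name from the list of things; names that differ only in an ending like _2 or _b are one class to them, and where a whole thing is asked for, a point or a joint stands for the part that bears it (a point fixed in the world has none). Each returns a list of dicts, best first, with "confidence" (0 to 1); they miss things now and then, are a little off and sometimes report something else, mostly with a low value. They report only what shows in the picture. A call takes as long as a camera call. They do not tell look-alikes from the thing itself.
- find_in(thing, picture): "centre" ([x, y, z] in m, in world coordinates, good to about 4 mm: the middle of the surface that is visible of it).
- landmark_of(thing, picture): "centre" ([x, y, z] in m, in world coordinates, good to about 4 mm: a listed point, or the origin of a listed thing).
The state is a dict: "t": time; "q": joint angles; "qvel": joint speeds; "joint_torque": joint torques, N m; "position": TCP position; "tcp_rot": TCP orientation; "wrist_force": force on the tool from outside, world axes, zero at the start; "moment": the same for the moment, N m; "width": finger opening in m; "grip_force": force on a finger pad.
Only numpy, scipy, OpenCV 4.12 (cv2) and the standard library are available. Lean on these libraries where they do the work, as an engineer would, in place of code of your own. Each camera call takes 0.05 s, during which the arm holds its last target. There are 200 camera calls.

### The job

Finish re-fitting the shaker's belt pulley: first lay the green cleaning brush flat, lengthwise, in the empty compartment of the steel tray and let go of it. Then pick up the circlip pliers, squeeze the handles fully so that the retaining clip on their tips is spread, bring it over the top of the grooved shaft stub and slide it down, level, to the brass groove just above the black pulley. Finish holding it there: keep the handles squeezed and the clip spread in the groove when you stop, and leave the other things where they are.

Things in the scene. Friction and masses are not known exactly. Their poses are not given: they have to be found in the camera images.
- brush_mid (a point): Cleaning brush lying flat on the bench, 152 mm long: green handle 100 long, 12 wide, 14 high (mm), then aluminium ferrule and black bristles, 18 wide, toward +x. This point is the middle of its whole length, on the green handle 24 mm short of the ferrule, near the balance point, 7 mm above its underside; x along the brush, z up. About 45 g. Starts within 0.9 rad of world x.
- slot (a point): Centre of the floor of the empty compartment of the fixed steel tray (200 x 192 mm, walls 3 mm thick, 16 mm high; floor 3 mm above the bench). The compartment is 194 mm long along this point's x and about 60 mm wide along y, the outermost of three, on the tray's -y side; the others hold a flat spatula and a flat bracket.
- pliers_grip (a point): Circlip pliers lying level. Point mid-way between the two blue handles, half-way up (38 mm above the bench at start); x points to jaws and clip, y across the handles, z up. Straight flat handles 16 mm high, from 52 mm behind to 32 mm ahead of here; outside width here 55 mm relaxed, 34 mm squeezed (then parallel). 155 g; balance point 35 mm to +x. They start pointing to world -y, within 0.4 rad.
- cradle: Fixed grey cradle under the pliers, same axes, origin on the bench under their pivot: a strip 30 mm wide, 6 mm high along x, with two blocks 30 mm high, at x = -13 to 13 and -122 to -104 mm. The gap between them, where pliers_grip lies (x = -70 mm), is free for fingers from above either side of the handles.
- jaw_left (a joint): Swing of a jaw of the pliers, rad: 0 relaxed, 0.15 at the built-in stop (a little more if pressed hard), handles fully squeezed across y. Sprung open: about 4 N at the handles to begin, about 9 N at the stop. Both jaws and the clip open together.
- clip (a point): Centre of the steel retaining clip (open ring) on the tips of the pliers, mid-way in its 4 mm thickness; 155 mm ahead of pliers_grip on the same x axis and 2 mm lower, same axes. Inside diameter 33 mm spread, too narrow for the stub when relaxed; outside 41 mm spread. It stays on the tips. The handles reach 4 mm lower than the clip's underside.
- groove (a point): Centre, on the shaft axis, of the brass groove in the upright steel stub of the fixed white shaker drive (housing 130 x 120 x 50 mm high). 76 mm above the bench. Groove 8 mm high (4 either way), 23 mm in diameter; below it the flat top of the black pulley (44 mm in diameter), above it the stub, 28 mm in diameter. A clip resting on the pulley is centred 2 mm below here.
- stub_top (a point): Top of the same shaft stub on its axis, 100 mm above the bench; its rim is chamfered over the last 4 mm, to 22 mm in diameter.
- jar_mid (a point): White plastic jar, 80 mm in diameter, 120 high, bystander; point 60 mm up.
- reagent_mid (a point): Amber bottle, 60 mm in diameter, 130 high, bystander; point 60 mm up.
- dish_a_mid (a point): Closed Petri dish, 94 mm in diameter, 18 high, bystander nearest the robot; centre.
- dish_b_mid (a point): The same kind of Petri dish, bystander at the back; centre.
- screwdriver_mid (a point): Yellow screwdriver 200 mm long, 26 thick, bystander; its centre.
- spatula_mid (a point): Flat aluminium spatula, 153 mm long, in the middle tray compartment, bystander.
- bracket_mid (a point): Flat grey bracket, 120 x 32 x 5 mm, in the far (+y) tray compartment, bystander.
Mind the look-alikes: they are no part of the job. Of the things like the part that bears pliers_grip, leave any that is orange; of the rest the smaller one is meant. Of the things that look like the part that bears brush_mid, take the one that is farthest to the robot's right at the start.

How it is judged:
By the outcome, as a careful person would: the job done as asked, in the order asked, and still so for the second after the job is handed in, while the arm keeps its last pose, push and grip.
It also fails if it takes over 48 s, if anything falls off the work surface, if the arm or the gripper's body presses on something with over 40 N, if the wrist force passes 120 N, or if a joint passes its speed limit or range.

## Working session

There is one attempt and no reset: what is moved stays moved. The work goes in short steps, Python scripts to look and compute and a shell command to move; the robot and the scene stay as the last step left them, time stands still between calls to the robot, and variables do not carry over. Pictures are saved under pics/ and viewed, at most 10 in all, crops included, and the job is handed in when it is done.

```bash
mkdir -p pics; cat > h.py <<'E'
import numpy as np, cv2
from workcell import sensors, optics, order, find_in, landmark_of, bot
def save(n,p): cv2.imwrite(f'pics/{n}.png',cv2.cvtColor(p['image'],cv2.COLOR_RGB2BGR))
def f(p): return p['image'].shape[0]/2/np.tan(np.radians(p['vfov'])/2)
def proj(p,X):
    T=np.linalg.inv(p['pose']); c=T[:3,:3]@np.array(X)+T[:3,3]
    return np.array([p['cx']+f(p)*c[0]/c[2],p['cy']+f(p)*c[1]/c[2]])
def ray(p,u,v,z):
    d=p['pose'][:3,:3]@np.array([(u-p['cx'])/f(p),(v-p['cy'])/f(p),1]);o=p['pose'][:3,3]
    return o+d*(z-o[2])/d[2]
E
python3 - <<'E'
from h import *
np.set_printoptions(precision=4,suppress=True)
for c in ['top','scene']:
    p=optics.get_image(c); save(c+'0',p); print(c,p['vfov'],p['cx'],p['cy'],p['pose'][:3].tolist())
    for t in ['brush_mid','slot','pliers_grip','cradle','clip','groove','stub_top','jar_mid','reagent_mid']:
        for r in landmark_of(t,p): print(t,np.round(r['centre'],4),round(r['confidence'],2),np.round(proj(p,r['centre'])))
s=sensors.read_state();print(s['tcp_rot'],s['position'],s['wrist_force'],s['width'],bot.grip_depth,s['t'])
E
```

```text
top 45.06479720233091 318.7773853352976 196.2364592129332 [[-0.02097519714113619, -0.9944091318286395, 0.10349164043874069, 0.3657063655683586], [-0.9997714867020951, 0.021289428966505798, 0.0019325091881751183, 0.07916378338864688], [-0.0041249827118118145, -0.10342745646147945, -0.9946284460880535, 1.4745478969982173]]
brush_mid [0.4625 0.0768 0.0079] 0.62 [321. 214.]
brush_mid [0.2973 0.5625 0.0043] 0.62 [161. 273.]
brush_mid [0.5533 0.3889 0.0051] 0.16 [219. 187.]
slot [0.5257 0.3273 0.0033] 0.71 [239. 196.]
pliers_grip [0.6199 0.0987 0.0391] 0.92 [312. 162.]
pliers_grip [0.1148 0.3032 0.0117] 0.8 [247. 333.]
pliers_grip [0.5703 0.4548 0.0074] 0.62 [197. 182.]
cradle [ 0.6147  0.0329 -0.0008] 0.76 [334. 165.]
clip [0.3244 0.3158 0.0112] 0.89 [243. 262.]
clip [ 0.6053 -0.0513  0.0357] 0.71 [362. 166.]
clip [ 0.2919 -0.3862  0.0041] 0.46 [476. 268.]
groove [ 0.5671 -0.36    0.0748] 0.6 [469. 174.]
stub_top [ 0.5702 -0.3593  0.1032] 0.7 [472. 172.]
jar_mid [ 0.7745 -0.0241  0.0601] 0.82 [352. 109.]
reagent_mid [ 0.7437 -0.1559  0.0625] 0.77 [397. 118.]
scene 52.35800106138425 329.08
[... 549 characters left out ...]
0.1427 -0.3429  0.0033] 0.61 [168. 217.]
pliers_grip [0.5297 0.3354 0.0006] 0.33 [380. 190.]
clip [0.3221 0.3198 0.0113] 0.92 [341. 163.]
clip [ 0.2921 -0.3878  0.008 ] 0.82 [175. 248.]
clip [ 0.6086 -0.0454  0.0352] 0.73 [316. 248.]
clip [ 0.735  -0.2778  0.0068] 0.73 [280. 323.]
clip [ 0.7403 -0.1535  0.0558] 0.63 [315. 290.]
groove [ 0.5675 -0.3601  0.0737] 0.87 [221. 287.]
stub_top [ 0.5644 -0.3625  0.098 ] 0.97 [218. 282.]
jar_mid [ 0.7743 -0.0206  0.0559] 0.61 [357. 273.]
reagent_mid [ 0.7422 -0.1498  0.0575] 0.57 [317. 289.]
[[ 0.9254  0.3791  0.    ]
 [ 0.3791 -0.9254  0.    ]
 [ 0.      0.     -1.    ]] [ 0.199  -0.4858  0.2313] [0.0009 1.0114 1.2183] 0.08522208145312189 -0.0187 1.0
```

View pics/top0.png

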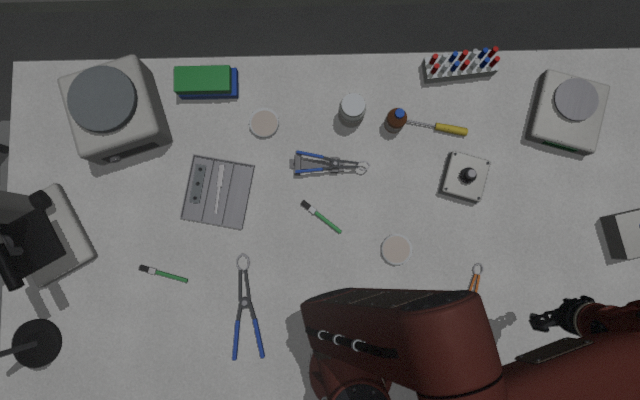

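View pics/scene0.png

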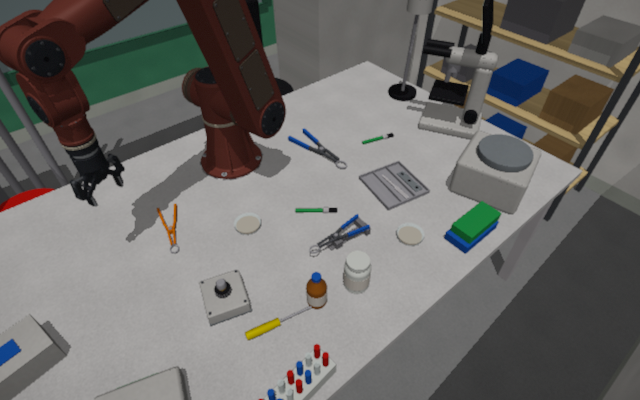

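The wanted brush is the one at about (322,217) in the top view, with its bristles at (304,203). The pliers in the cradle have handles near (312,162) and the clip at (362,167). The empty compartment is near (238,196), and the stub is at (469,174) on the white drive. Next I measure these more closely.

```bash
cat >> h.py <<'E'
def blob(p,lo,hi,near,r,minA=15):
    h=cv2.cvtColor(p['image'],cv2.COLOR_RGB2HSV); m=cv2.inRange(h,lo,hi)
    k=np.zeros_like(m); cv2.circle(k,tuple(int(a) for a in near),r,255,-1)
    return m&k
E
python3 - <<'E'
from h import *
np.set_printoptions(precision=4,suppress=True)
out=[]
for c in ['top','scene']:
    p=optics.get_image(c)
    m=blob(p,(45,80,40),(85,255,255),proj(p,[.46,.077,.007]),35)
    ys,xs=np.nonzero(m); P=np.array([ray(p,x,y,.010)[:2] for x,y in zip(xs,ys)])
    ce=P.mean(0); u,s,v=np.linalg.svd(P-ce); d=v[0]; t=(P-ce)@d; print(c,'green',len(P),ce,d,np.degrees(np.arctan2(d[1],d[0])),t.min(),t.max())
    m=blob(p,(100,90,50),(125,255,255),proj(p,[.62,.1,.038]),40)
    ys,xs=np.nonzero(m); P=np.array([ray(p,x,y,.042)[:2] for x,y in zip(xs,ys)])
    ce=P.mean(0); rect=cv2.minAreaRect((P*1000).astype(np.float32)); print(c,'blue',len(P),ce,rect)
    for t in ['slot','spatula_mid','bracket_mid','pliers_grip','clip','cradle']:
        for r in landmark_of(t,p)[:3]: print(t,np.round(r['centre'],4),round(r['confidence'],2))
    I=cv2.cvtColor(p['image'],cv2.COLOR_RGB2BGR)
    if c=='top': a=cv2.resize(I[145:240,170:380],None,fx=3.8,fy=3.8,interpolation=cv2.INTER_CUBIC); cv2.imwrite('pics/topcrop.png',a)
E
```

```text
top green 100 [0.4385 0.0562] [-0.6362 -0.7715] -129.5085578656362 -0.04781123025618386 0.047447565024977184
top blue 155 [0.6178 0.1091] ((619.0263061523438, 108.83917236328125), (82.07597351074219, 64.79874420166016), 86.10865020751953)
slot [0.5697 0.459  0.0076] 0.63
slot [0.526  0.3264 0.0042] 0.61
slot [0.4588 0.0767 0.0092] 0.52
spatula_mid [0.5536 0.3891 0.0023] 0.75
bracket_mid [0.5679 0.4583 0.0063] 0.96
bracket_mid [ 0.7725 -0.0234  0.0621] 0.35
pliers_grip [0.6197 0.1038 0.0413] 0.86
pliers_grip [0.1157 0.304  0.0126] 0.66
pliers_grip [ 0.6054 -0.0493  0.0336] 0.61
clip [ 0.6059 -0.0513  0.036 ] 0.93
clip [0.326  0.3161 0.0084] 0.76
clip [ 0.2901 -0.3878  0.0046] 0.45
cradle [0.6117 0.0311 0.0015] 0.92
scene green 84 [0.4436 0.0596] [-0.6329 -0.7742] -129.26463820015888 -0.04566781348026698 0.048360152657345265
scene blue 188 [0.6269 0.1087] ((621.7380981445312, 109.76819610595703), (84.79501342773438, 73.98849487304688), 83.22926330566406)
slot [ 0.5273  0.3313 -0.0005] 0.79
spatula_mid [0.5518 0.3919 0.0087] 0.5
bracket_mid [0.572 0.45  0.003] 0.47
pliers_grip [ 0.1398 -0.3488  0.0074] 0.8
pliers_grip [0.1123 0.3031 0.0114] 0.64
pliers_grip [0.6218 0.1031 0.0376] 0.56
clip [ 0.6094 -0.0511  0.0382] 0.97
clip [0.3218 0.3191 0.0098] 0.77
clip [ 0.2917 -0.3871  0.0075] 0.72
cradle [0.6129 0.0326 0.0014] 0.62
```

View pics/topcrop.png

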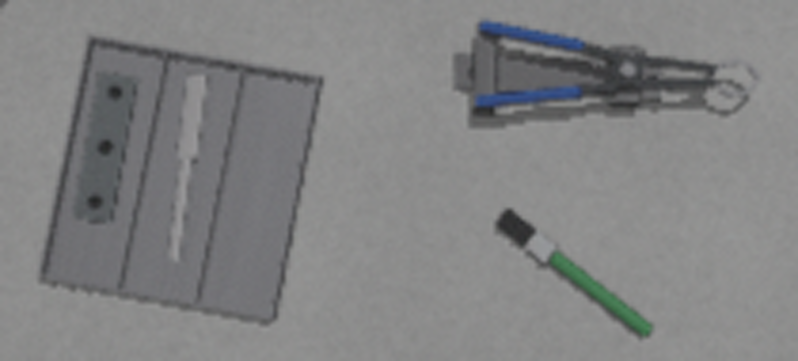

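```bash
cat >> h.py <<'E'
from scipy.spatial.transform import Rotation as R
def Ry(yaw):
    c,s=np.cos(np.radians(yaw)),np.sin(np.radians(yaw)); return np.array([[c,s,0],[s,-c,0],[0,0,-1.]])
def rel(x,y,z,yaw):
    "shift mm, rotvec to a tool-down target with tool x at yaw"
    s=sensors.read_state(); A=np.array(s['tcp_rot']); 
    d=A.T@(np.array([x,y,z])-s['position'])*1000; r=R.from_matrix(A.T@Ry(yaw)).as_rotvec()
    print('shift',np.round(d,1),'rot',np.round(r,3),'| |',np.linalg.norm(d))
E
python3 - <<'E'
from h import *
p=optics.get_image('top')
C=[(243,72),(321,80),(273,320),(199,301)]
W=np.array([ray(p,170+(u-1.4)/3.8,145+(v-1.4)/3.8,.016)[:2] for u,v in C]); print(W,W.mean(0))
for a,b in((3,0),(2,1)): d=W[b]-W[a];print(np.degrees(np.arctan2(d[1],d[0])),np.linalg.norm(d))
rel(.4575,.078,.10,50.6)
E
```

```text
[[0.62369793 0.34102729]
 [0.61580085 0.2781237 ]
 [0.42340464 0.3176885 ]
 [0.43975986 0.37658417]] [0.52566582 0.32835591]
-10.94083753268726 0.18734327772493825
-11.620437994325725 0.19642218452471777
shift [ 452.9 -423.8  131.3] rot [ 0.     0.    -0.494] | | 634.0135952806519
```

```bash
python3 -m crank '[100,453,-424,100,0,0,-0.494,100,453,-424,100,0,0,-0.494,100,453,-424,100,0,0,-0.494,100,453,-424,100,0,0,-0.494,100,453,-424,100,0,0,-0.494,130,453,-424,131,0,0,-0.494,150,453,-424,131,0,0,-0.494,150,453,-424,131,0,0,-0.494]' 60
python3 - <<'E'
from h import *
rel(.4575,.078,.06,50.6)
E
```

```text
t: 2.75
position: [0.404, -0.0386, 0.1342]
tcp_rot: [[0.635, 0.772, 0.001], [0.772, -0.635, -0.0], [0.001, 0.001, -1.0]]
wrist_force: [1.3, -1.2, -0.7]
width: 0.0351
grip_force: 0.0
shift [124.  -32.9  74.2] rot [ 0.001 -0.001 -0.001] | | 148.21484083915453
```

```bash
python3 -m crank '[150,124,-33,74,0,0,0,150,124,-33,74,0,0,0,150,124,-33,74,0,0,0,150,124,-33,74,0,0,0,150,124,-33,74,0,0,0,150,124,-33,74,0,0,0,150,124,-33,74,0,0,0,150,124,-33,74,0,0,0]' 60
python3 - <<'E'
from h import *
p=optics.get_image('top');save('t1',p)
q=optics.get_image('scene')
a=cv2.resize(cv2.cvtColor(p['image'],cv2.COLOR_RGB2BGR)[170:250,270:370],None,fx=4,fy=4)
b=cv2.resize(cv2.cvtColor(q['image'],cv2.COLOR_RGB2BGR)[170:250,265:365],None,fx=4,fy=4)
cv2.imwrite('pics/c1.png',np.hstack([a,b]))
rel(.4575,.078,.004,50.6)
E
```

```text
t: 3.75
position: [0.4565, 0.0759, 0.0606]
tcp_rot: [[0.636, 0.772, 0.001], [0.772, -0.636, -0.0], [0.0, 0.0, -1.0]]
wrist_force: [0.2, -0.1, 0.2]
width: 0.0353
grip_force: 0.0
shift [ 2.1 -0.4 56.5] rot [ 0.    -0.    -0.001] | | 56.51560569493341
```

View pics/c1.png

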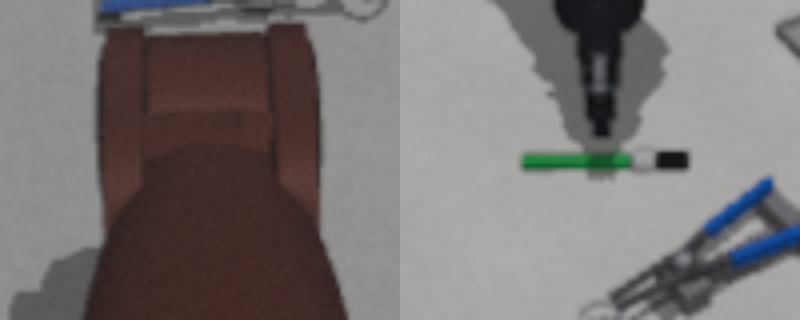

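The scene crop shows the fingertips at (600,130), straight above the green handle near its middle. I descend and grip.

```bash
python3 -m crank '[150,2,-0.5,40,0,0,0,150,2,-0.5,56,0,0,0,150,2,-0.5,56,0,0,0,255,2,-0.5,56,0,0,0,255,2,-0.5,56,0,0,0,255,2,-0.5,56,0,0,0,255,2,-0.5,56,0,0,0,255,2,-0.5,56,0,0,0]' 50
python3 - <<'E'
from h import *
rel(.5266,.329,.09,168.7)
E
```

```text
t: 4.85
position: [0.458, 0.0782, 0.0052]
tcp_rot: [[0.635, 0.773, 0.002], [0.773, -0.635, -0.0], [0.001, 0.001, -1.0]]
wrist_force: [-0.6, -1.2, 7.8]
width: 0.0105
grip_force: 50.5
shift [ 237.4 -106.2  -84.6] rot [ 2.000e-03  1.000e-03 -2.062e+00] | | 273.45538328205953
```

```bash
python3 -m crank '[255,0,0,-60,0,0,0,255,60,-30,-85,0,0,-0.18,255,237,-106,-85,0,0,-2.062,255,237,-106,-85,0,0,-2.062,255,237,-106,-85,0,0,-2.062,255,237,-106,-85,0,0,-2.062,255,237,-106,-85,0,0,-2.062,255,237,-106,-85,0,0,-2.062]'
python3 - <<'E'
from h import *
p=optics.get_image('scene')
I=cv2.cvtColor(p['image'],cv2.COLOR_RGB2BGR); cv2.imwrite('pics/c2.png',cv2.resize(I[110:250,300:480],None,fx=4,fy=4))
rel(.5266,.329,.09,168.7)
E
```

```text
t: 5.85
position: [0.5257, 0.3291, 0.0895]
tcp_rot: [[-0.584, 0.812, 0.0], [0.812, 0.584, 0.0], [-0.0, 0.0, -1.0]]
wrist_force: [0.5, -0.0, -1.1]
width: 0.0107
grip_force: 49.6
shift [-0.4  0.7 -0.5] rot [ 0.     0.    -0.741] | | 0.947586203283959
```

View pics/c2.png

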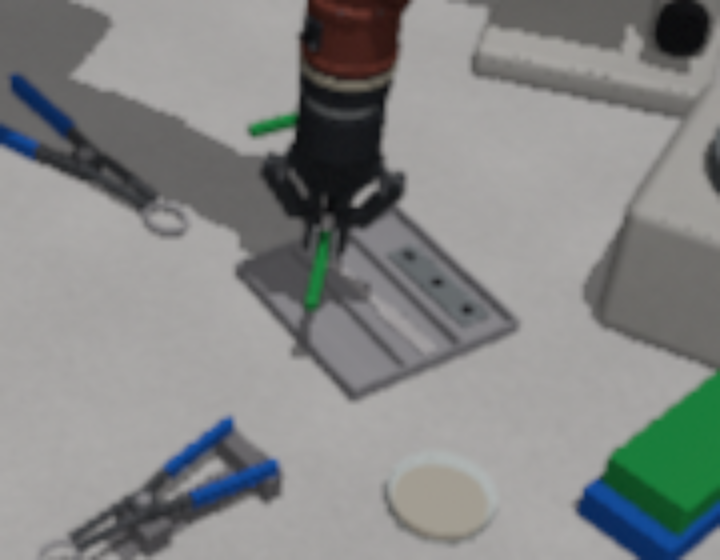

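The brush is held level (green handle at (318,270)) and is part-way through its turn over the tray. I finish the turn and lower it.

```bash
python3 -m crank '[255,0,0.7,0,0,0,-0.741,255,0,0.7,0,0,0,-0.741,255,0,0.7,0,0,0,-0.741,255,0,0.7,0,0,0,-0.741,255,0,0.7,20,0,0,-0.741,255,0,0.7,45,0,0,-0.741,255,0,0.7,45,0,0,-0.741,255,0,0.7,45,0,0,-0.741]'
python3 - <<'E'
from h import *
p=optics.get_image('scene')
m=blob(p,(45,80,40),(85,255,255),proj(p,[.527,.329,.045]),30)
ys,xs=np.nonzero(m); P=np.array([ray(p,x,y,.052)[:2] for x,y in zip(xs,ys)])
ce=P.mean(0); u,s,v=np.linalg.svd(P-ce); print(len(P),ce,np.degrees(np.arctan2(v[0][1],v[0][0])))
I=cv2.cvtColor(p['image'],cv2.COLOR_RGB2BGR); cv2.imwrite('pics/c3.png',cv2.resize(I[140:240,330:450],None,fx=4,fy=4))
rel(.5266,.329,.0085,168.7)
E
```

```text
t: 6.9
position: [0.5269, 0.3292, 0.0452]
tcp_rot: [[-0.977, 0.212, 0.001], [0.212, 0.977, 0.0], [-0.001, 0.001, -1.0]]
wrist_force: [0.4, 0.1, -0.0]
width: 0.0105
grip_force: 49.6
66 [0.56755943 0.32026734] -14.814386214604536
shift [ 0.5 -0.5 37. ] rot [ 0.001  0.001 -0.017] | | 37.02525912962566
```

View pics/c3.png

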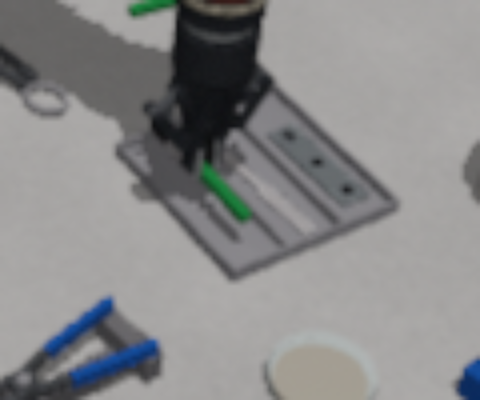

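The handle lines up with the empty compartment. I lower it, open a little and lift off.

```bash
python3 -m crank '[255,0.5,-0.5,20,0,0,-0.01,255,0.5,-0.5,32,0,0,-0.01,255,0.5,-0.5,36.5,0,0,-0.01,255,0.5,-0.5,36.5,0,0,-0.01,200,0.5,-0.5,36.5,0,0,-0.01,195,0.5,-0.5,36.5,0,0,-0.01,195,0.5,-0.5,36.5,0,0,-0.01,195,0.5,-0.5,25,0,0,-0.01]'
python3 - <<'E'
from h import *
rel(.6195,.102,.15,85.5)
E
```

```text
t: 7.95
position: [0.5251, 0.3283, 0.019]
tcp_rot: [[-0.979, 0.201, -0.002], [0.201, 0.979, -0.001], [0.001, -0.001, -1.0]]
wrist_force: [0.5, 0.1, 0.5]
width: 0.0197
grip_force: 0.0
shift [-137.8 -202.8 -131. ] rot [-0.002 -0.     1.446] | | 277.99418878155996
```

```bash
python3 -m crank '[195,0,0,-40,0,0,0,195,0,0,-90,0,0,0,100,-40,-60,-131,0,0,0.2,0,-138,-203,-131,0,0,1.446,0,-138,-203,-131,0,0,1.446,0,-138,-203,-131,0,0,1.446,0,-138,-203,-131,0,0,1.446,0,-138,-203,-131,0,0,1.446]'
python3 - <<'E'
from h import *
p=optics.get_image('scene')
I=cv2.cvtColor(p['image'],cv2.COLOR_RGB2BGR); cv2.imwrite('pics/c4.png',cv2.resize(I[140:280,290:450],None,fx=4,fy=4))
rel(.6195,.102,.10,85.5)
for c in['scene']:
  for t in ['pliers_grip','clip','brush_mid','cradle']:
    for r in landmark_of(t,p)[:3]: print(t,np.round(r['centre'],4),round(r['confidence'],2))
E
```

```text
t: 8.95
position: [0.6206, 0.1006, 0.1512]
tcp_rot: [[-0.232, 0.973, 0.001], [0.973, 0.232, 0.0], [-0.0, 0.001, -1.0]]
wrist_force: [-0.6, 0.5, -0.2]
width: 0.0856
grip_force: 0.0
shift [ 1.  -0.8 51.1] rot [ 0.001 -0.     0.305] | | 51.14438917936194
pliers_grip [0.625  0.1027 0.0398] 0.94
pliers_grip [ 0.1396 -0.3457  0.0064] 0.88
pliers_grip [0.1051 0.304  0.009 ] 0.56
clip [ 0.6043 -0.0503  0.0368] 0.84
clip [ 0.2918 -0.3873  0.0079] 0.77
clip [0.3209 0.3198 0.0089] 0.58
brush_mid [0.5274 0.3311 0.0089] 0.7
brush_mid [0.2978 0.5597 0.0099] 0.52
cradle [0.6159 0.0369 0.0009] 0.87
```

View pics/c4.png

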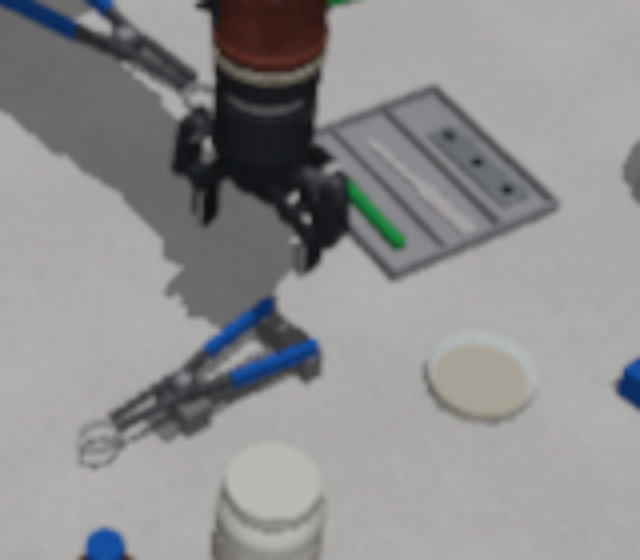

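The brush lies flat in the compartment, with its green end at (380,220). The open gripper is above the pliers. I finish the turn and descend.

```bash
python3 -m crank '[0,1,-0.5,0,0,0,0.308,0,1,-0.5,30,0,0,0.308,0,1,-0.5,60,0,0,0.308,0,1,-0.5,90,0,0,0.308,0,1,-0.5,115,0,0,0.308,0,1,-0.5,134,0,0,0.308,0,1,-0.5,134,0,0,0.308,0,1,-0.5,134,0,0,0.308]'
python3 - <<'E'
from h import *
rel(.620,.102,.017,85.3)
E
```

```text
t: 10.2
position: [0.6199, 0.1031, 0.0172]
tcp_rot: [[0.063, 0.998, 0.001], [0.998, -0.063, 0.0], [0.0, 0.001, -1.0]]
wrist_force: [-0.6, -0.4, 0.4]
width: 0.0855
grip_force: 0.0
shift [-1.1  0.2  0.2] rot [ 0.001 -0.     0.019] | | 1.1240956827685646
```

```bash
python3 -m crank '[120,0,0,0,0,0,0.019,255,0,0,0,0,0,0.019,255,0,0,0,0,0,0.019,255,0,0,0,0,0,0.019,255,0,0,0,0,0,0.019,255,0,0,0,0,0,0.019,255,0,0,0,0,0,0.019,255,0,0,0,0,0,0.019]' 60
python3 - <<'E'
from h import *
p=optics.get_image('scene')
I=cv2.cvtColor(p['image'],cv2.COLOR_RGB2BGR); cv2.imwrite('pics/c5.png',cv2.resize(I[190:280,290:410],None,fx=6,fy=6,interpolation=cv2.INTER_CUBIC))
q=optics.get_image('top')
for t in ['clip','pliers_grip']:
  for pp in(p,q):
    for r in landmark_of(t,pp)[:3]: print(t,np.round(r['centre'],4),round(r['confidence'],2))
E
```

```text
t: 11.2
position: [0.6217, 0.1037, 0.0191]
tcp_rot: [[0.083, 0.997, 0.005], [0.997, -0.083, 0.001], [0.002, 0.005, -1.0]]
wrist_force: [-0.8, 3.1, 16.2]
width: 0.0308
grip_force: 59.3
clip [ 0.6086 -0.0505  0.0361] 0.75
clip [0.3223 0.3153 0.0093] 0.73
clip [ 0.2932 -0.388   0.0066] 0.57
clip [ 0.2925 -0.3909  0.0045] 0.88
clip [ 0.6074 -0.0552  0.0362] 0.44
pliers_grip [0.1106 0.3031 0.0103] 0.78
pliers_grip [ 0.1403 -0.343   0.005 ] 0.78
pliers_grip [0.6219 0.1003 0.0388] 0.55
pliers_grip [ 0.1437 -0.3422  0.0059] 0.7
```

View pics/c5.png

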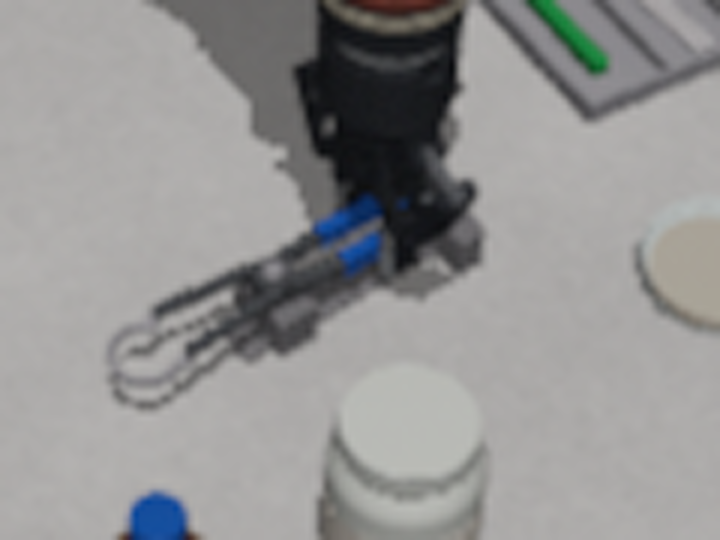

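The handles are squeezed (gap nearly parallel near (345,235)) and the clip ring at (150,355) is spread. I lift and carry it to above the stub.

```bash
python3 -m crank '[255,0,0,-15,0,0,0,255,0,0,-35,0,0,0,255,0,0,-60,0,0,0,255,0,0,-85,0,0,0,255,0,0,-105,0,0,0,255,0,0,-110,0,0,0,255,0,0,-110,0,0,0,255,0,0,-110,0,0,0]'
python3 - <<'E'
from h import *
np.set_printoptions(precision=4,suppress=True)
p=optics.get_image('scene');q=optics.get_image('top')
s=sensors.read_state();A=np.array(s['tcp_rot'])
for t in ['clip','pliers_grip']:
  for pp in(p,q):
    for r in landmark_of(t,pp)[:3]:
      c=np.array(r['centre']); 
      if c[2]>.05: print(t,c,round(r['confidence'],2),'tool',A.T@(c-s['position']))
rel(.579,-.2055,.128,85.5)
E
```

```text
t: 12.5
position: [0.6187, 0.1028, 0.1253]
tcp_rot: [[0.084, 0.996, -0.002], [0.996, -0.084, -0.0], [-0.0, -0.002, -1.0]]
wrist_force: [0.7, 1.0, -1.9]
width: 0.0306
grip_force: 60.1
clip [ 0.6024 -0.0524  0.1443] 0.8 tool [-0.1561 -0.0034 -0.0189]
clip [ 0.6053 -0.0562  0.1388] 0.67 tool [-0.1596 -0.0002 -0.0134]
pliers_grip [0.6192 0.0978 0.1457] 0.96 tool [-0.005   0.0008 -0.0203]
shift [-310.6  -14.2   -2. ] rot [-0.001  0.    -0.005] | | 310.9634627694997
```

```bash
python3 -m crank '[255,-40,-2,-2,0,0,0,255,-90,-4,-2,0,0,0,255,-140,-6,-2,0,0,0,255,-190,-9,-2,0,0,0,255,-240,-11,-2,0,0,0,255,-280,-13,-2,0,0,0,255,-305,-14,-2,0,0,0,255,-308,-14,-2,0,0,0]'
python3 -m crank '[255,0,0,0,0,0,0,255,0,0,0,0,0,0,255,0,0,0,0,0,0,255,0,0,0,0,0,0,255,0,0,0,0,0,0,255,0,0,0,0,0,0,255,0,0,0,0,0,0,255,0,0,0,0,0,0]'
cat > m.py <<'E'
from h import *
import sys
np.set_printoptions(precision=4,suppress=True)
s=sensors.read_state();A=np.array(s['tcp_rot'])
D={}
for c in('scene','top'):
  for k in range(3):
    p=optics.get_image(c)
    for t in ['clip','stub_top','groove','pliers_grip']:
      for r in landmark_of(t,p)[:3]:
        X=np.array(r['centre'])
        if np.hypot(*(X[:2]-[.567,-.29]))<.13: D.setdefault((t,c),[]).append(X)
  save(sys.argv[1]+c,p); 
for k,v in D.items(): print(k,np.median(v,0),len(v))
print(s['position'],s['wrist_force'])
I=[cv2.resize(cv2.cvtColor(optics.get_image(c)['image'],cv2.COLOR_RGB2BGR)[b[0]:b[0]+70,b[1]:b[1]+65],None,fx=6,fy=6,interpolation=cv2.INTER_CUBIC) for c,b in(('top',(135,435)),('scene',(235,190)))]
cv2.imwrite(f'pics/{sys.argv[1]}.png',np.hstack(I))
E
python3 m.py a
```

```text
t: 13.8
position: [0.5793, -0.2045, 0.1282]
tcp_rot: [[0.086, 0.996, -0.0], [0.996, -0.086, -0.0], [-0.0, -0.0, -1.0]]
wrist_force: [-0.2, -0.6, -0.9]
width: 0.0307
grip_force: 60.1
t: 14.8
position: [0.5796, -0.2029, 0.1283]
tcp_rot: [[0.084, 0.996, -0.0], [0.996, -0.084, -0.0], [-0.0, -0.0, -1.0]]
wrist_force: [0.6, -0.0, -0.7]
width: 0.0306
grip_force: 60.1
('clip', 'scene') [ 0.5653 -0.3595  0.1452] 3
('stub_top', 'scene') [ 0.5647 -0.3627  0.1002] 3
('groove', 'scene') [ 0.5674 -0.3587  0.074 ] 3
('pliers_grip', 'scene') [ 0.579  -0.2033  0.1502] 3
('pliers_grip', 'top') [ 0.5779 -0.2069  0.1479] 3
('stub_top', 'top') [ 0.5771 -0.2042  0.1509] 1
[ 0.5796 -0.2029  0.1283] [ 0.6398 -0.0434 -0.7036]
```

View pics/a.png

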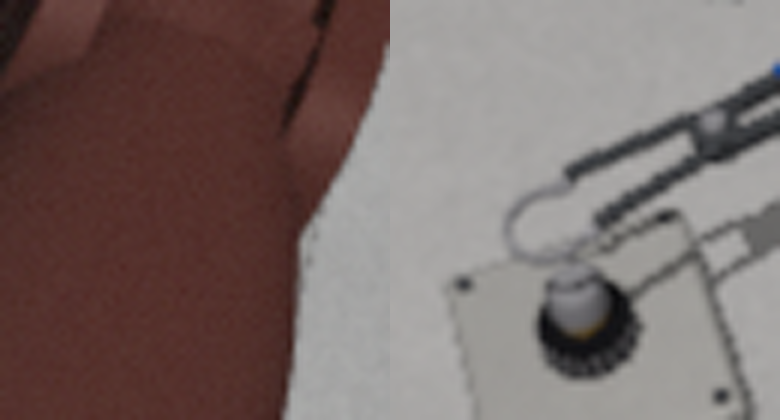

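The top camera is blocked by the arm. In the scene crop the ring centre is near (555,222) and the stub top near (572,275). I fit the ring and the pulley in the scene view numerically.

```bash
cat > fit.py <<'E'
from h import *
from scipy.ndimage import map_coordinates
from scipy.optimize import differential_evolution as DE
np.set_printoptions(precision=4,suppress=True)
def circ(p,c,r,ph): return np.array([proj(p,[c[0]+r*np.cos(a),c[1]+r*np.sin(a),c[2]]) for a in ph])
def samp(g,uv): return map_coordinates(g,[uv[:,1],uv[:,0]],order=1)
def grid(sc,c0,z,h=.010,n=21):
    b=max(((sc(np.array([c0[0]+i,c0[1]+j,z])),c0[0]+i,c0[1]+j) for i in np.linspace(-h,h,n) for j in np.linspace(-h,h,n)))
    return np.round(b,4)
def avg(c,n=4):
    P=[optics.get_image(c) for _ in range(n)]; P[0]['g']=np.mean([cv2.cvtColor(q['image'],cv2.COLOR_RGB2GRAY) for q in P],0).astype(float); return P[0]
def stub(p,c0=(.567,-.36)):
    # pulley top rim: dark inside r=22, housing bright outside; stub side hides part -> mean over all angles
    ph=np.linspace(0,2*np.pi,72,endpoint=False)
    sc=lambda c: (samp(p['g'],circ(p,c,.0265,ph))-samp(p['g'],circ(p,c,.0190,ph))).clip(-10,70).mean()
    return grid(sc,c0,.072)
def ring(p,c0,z,yaw=-94.8):
    ph=np.radians(yaw)+np.radians(np.linspace(-120,120,60))
    sc=lambda c: ((samp(p['g'],circ(p,c,.0135,ph))+samp(p['g'],circ(p,c,.0240,ph)))/2-samp(p['g'],circ(p,c,.0186,ph))).clip(-15,25).mean()
    return grid(sc,c0,z)
E
python3 - <<'E'
from fit import *
s=sensors.read_state()
p=avg('scene')
for z in(.1435,.1455,.1475): print('ring',z,ring(p,(.5655,-.3575),z))
print('stub now',stub(p))
for c in('top','scene'):
    q=dict(p if c=='scene' else optics.get_image('top')); q['g']=cv2.imread(f'pics/{c}0.png',0).astype(float); print(c,'pulley',stub(q))
I=cv2.cvtColor(p['image'],cv2.COLOR_RGB2BGR); k=9; b=cv2.resize(I[235:305,190:270],None,fx=k,fy=k,interpolation=cv2.INTER_CUBIC)
def dr(c,r,col):
    uv=circ(p,c,r,np.linspace(0,6.28,60)); cv2.polylines(b,[((uv-[190,235]+.5)*k-.5).astype(int)],True,col,1)
r=ring(p,(.5655,-.3575),.1455);dr((r[1],r[2],.1455),.0205,(0,0,255));dr((r[1],r[2],.1455),.0165,(0,0,255))
r=stub(p);dr((r[1],r[2],.072),.022,(0,255,0));dr((r[1],r[2],.100),.011,(255,0,0));dr((r[1],r[2],.096),.014,(255,0,0))
cv2.imwrite('pics/fit.png',b)
E
```

```text
ring 0.1435 [22.1815  0.5655 -0.3595]
ring 0.1455 [22.3831  0.5675 -0.3595]
ring 0.1475 [22.3321  0.5685 -0.3605]
stub now [49.3705  0.569  -0.358 ]
top pulley [47.7333  0.563  -0.351 ]
scene pulley [48.0134  0.577  -0.361 ]
```

View pics/fit.png

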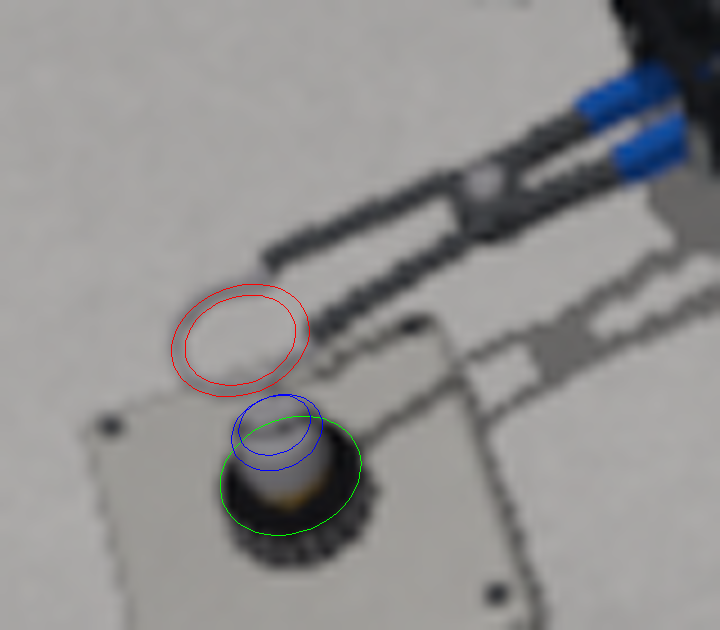

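The red ring fit lies on the clip and the green/blue pulley fit is roughly right. I refine the stub with a silhouette fit on both cameras.

```bash
cat > stubfit.py <<'E'
from fit import *
from scipy.optimize import minimize
K=4
def hull(p,c,L,o,sh):
    P=np.vstack([circ(p,[c[0],c[1],z],r,np.linspace(0,6.28,40)) for r,z in L])
    m=np.zeros(sh,np.uint8); h=cv2.convexHull(((P-o+.5)*K*16-8).astype(np.int32)); cv2.fillConvexPoly(m,h,255,shift=4); return m
def sfit(p,img,off=30):
    ctr=proj(p,[.567,-.36,.08]).astype(int); o=ctr-off
    g=img[o[1]:o[1]+2*off,o[0]:o[0]+2*off].astype(np.float32); g=cv2.resize(g,None,fx=K,fy=K,interpolation=cv2.INTER_CUBIC)
    def cost(x):
        d=hull(p,x,[(.022,.072),(.022,.052)],o,g.shape); s=hull(p,x,[(.0115,.072),(.014,.080),(.014,.096),(.011,.100)],o,g.shape)
        ring=cv2.dilate(d|s,np.ones((13,13)))
        dk=(d>0)&(s==0); br=((s>0)|((ring>0)&(d==0)))
        M=cv2.GaussianBlur(np.where(dk,0.,np.where(s>0,.75,1.)).astype(np.float32),(0,0),2.5); w=ring>0
        return -np.corrcoef(M[w],g[w])[0,1]
    best=min((cost((a,b)),a,b) for a in np.arange(.557,.5781,.001) for b in np.arange(-.369,-.3499,.001))
    return np.round(best,4)
q=optics.get_image('top');p=avg('scene',1)
print('top0',sfit(q,cv2.imread('pics/top0.png',0)))
print('scene0',sfit(p,cv2.imread('pics/scene0.png',0)))
print('scene now',sfit(p,p['g']))
E
python3 stubfit.py; python3 -c "
from h import *
rel(.579,-.2055,.128,85.2)"
```

```text
top0 [-0.8428  0.566  -0.359 ]
scene0 [-0.9423  0.567  -0.357 ]
scene now [-0.9282  0.567  -0.357 ]
shift [-2.7 -0.4  0.3] rot [ 0.  0. -0.] | | 2.7259665784000773
```

```bash
python3 -m crank '[255,1,-0.5,5,0,0,0,255,2,-0.5,12,0,0,0,255,2,-0.5,20,0,0,0,255,2,-0.5,28,0,0,0,255,2,-0.5,34,0,0,0,255,2,-0.5,38,0,0,0,255,2,-0.5,38,0,0,0,255,2,-0.5,38,0,0,0]'
python3 - <<'E'
from fit import *
p=avg('scene')
for z in(.1055,.107,.1085): print('ring',z,ring(p,(.567,-.3575),z))
for r in landmark_of('clip',p)[:2]: print(r['centre'],r['confidence'])
I=cv2.cvtColor(p['image'],cv2.COLOR_RGB2BGR); cv2.imwrite('pics/near.png',cv2.resize(I[245:305,190:270],None,fx=9,fy=9,interpolation=cv2.INTER_CUBIC))
E
```

```text
t: 17.75
position: [0.5794, -0.201, 0.0905]
tcp_rot: [[0.084, 0.996, 0.0], [0.996, -0.084, -0.0], [-0.0, 0.0, -1.0]]
wrist_force: [1.2, 0.3, -1.8]
width: 0.0304
grip_force: 60.1
ring 0.1055 [12.2399  0.567  -0.3585]
ring 0.107 [12.3733  0.568  -0.3595]
ring 0.1085 [12.4448  0.569  -0.3595]
[0.3231, 0.3175, 0.0096] 0.82
[0.5678, -0.3557, 0.1079] 0.77
```

```bash
python3 -m crank '[255,0,0,2,0,0,0,255,0,0,4,0,0,0,255,0,0,6,0,0,0,255,0,0,8,0,0,0,255,0,0,10,0,0,0,255,0,0,11,0,0,0,255,0,0,12,0,0,0,255,0,0,12,0,0,0]'
python3 -c "
from h import *
s=sensors.read_state();print(s['wrist_force'],s['moment'],s['position'])"
```

```text
t: 19.0
position: [0.5793, -0.2009, 0.0783]
tcp_rot: [[0.084, 0.996, 0.0], [0.996, -0.084, -0.0], [-0.0, 0.0, -1.0]]
wrist_force: [-0.9, 0.3, -2.0]
width: 0.0308
grip_force: 60.1
[-0.86816354  0.29551409 -1.95845761] [ 0.0159476  -0.09553602  0.03960321] [ 0.57931781 -0.20087473  0.07831128]
```

No contact so far. I continue down.

```bash
python3 -m crank '[255,0,0,2,0,0,0,255,0,0,4,0,0,0,255,0,0,6,0,0,0,255,0,0,8,0,0,0,255,0,0,10,0,0,0,255,0,0,12,0,0,0,255,0,0,13,0,0,0,255,0,0,13,0,0,0]'
python3 -c "
from h import *
s=sensors.read_state();print(s['wrist_force'],s['moment'],s['position'])
p=optics.get_image('scene')
for t in('clip','pliers_grip','groove'):
  for r in landmark_of(t,p)[:4]: print(t,np.round(r['centre'],4),r['confidence'])"
```

```text
t: 20.0
position: [0.5792, -0.2008, 0.0653]
tcp_rot: [[0.084, 0.996, -0.0], [0.996, -0.084, 0.0], [0.0, -0.0, -1.0]]
wrist_force: [-0.0, 0.1, -1.5]
width: 0.0308
grip_force: 60.1
[-0.04849752  0.05067371 -1.47456239] [ 0.01956618 -0.09108093  0.0752737 ] [ 0.57923396 -0.2008219   0.06525018]
clip [0.3233 0.3188 0.0092] 0.79
clip [ 0.5633 -0.356   0.0829] 0.64
clip [0.5295 0.336  0.0024] 0.52
clip [ 0.2918 -0.3889  0.0048] 0.5
pliers_grip [0.1092 0.3043 0.0099] 0.77
pliers_grip [ 0.1393 -0.3442  0.006 ] 0.66
pliers_grip [ 0.5828 -0.2034  0.0846] 0.6
pliers_grip [ 0.569  -0.3588  0.0743] 0.58
groove [ 0.57   -0.3556  0.0759] 0.6
groove [ 0.7346 -0.2778  0.0085] 0.22
```

```bash
python3 -m crank '[255,0,0,1,0,0,0,255,0,0,2,0,0,0,255,0,0,3,0,0,0,255,0,0,4,0,0,0,255,0,0,5,0,0,0,255,0,0,6,0,0,0,255,0,0,7,0,0,0,255,0,0,7,0,0,0]'
python3 -c "
from h import *
s=sensors.read_state();print(s['wrist_force'],s['moment'],s['position'])"
```

```text
t: 21.2
position: [0.5792, -0.2008, 0.0582]
tcp_rot: [[0.084, 0.996, -0.0], [0.996, -0.084, 0.0], [0.0, -0.0, -1.0]]
wrist_force: [0.3, 0.4, -1.7]
width: 0.0307
grip_force: 60.1
[ 0.29883048  0.44687534 -1.67373724] [0.08463895 0.06050331 0.00919164] [ 0.57917418 -0.20083283  0.05819497]
```

```bash
python3 -m crank '[255,0,0,0.5,0,0,0,255,0,0,1,0,0,0,255,0,0,1.5,0,0,0,255,0,0,2,0,0,0,255,0,0,2,0,0,0,255,0,0,2,0,0,0,255,0,0,2,0,0,0,255,0,0,2,0,0,0]'
python3 -c "
from h import *
s=sensors.read_state();print(s['wrist_force'],s['moment'],s['position'])"
```

```text
t: 22.2
position: [0.5793, -0.2008, 0.0563]
tcp_rot: [[0.084, 0.996, 0.0], [0.996, -0.084, -0.0], [-0.0, 0.0, -1.0]]
wrist_force: [-0.1, 0.3, 1.3]
width: 0.0304
grip_force: 60.3
[-0.10075627  0.34423615  1.2573925 ] [ 0.0129977  -0.05374453 -0.01637004] [ 0.57931958 -0.20083304  0.0563318 ]
```

Contact reads about 3 N at the expected pulley height, so the clip is seated in the groove. I ease off slightly and settle.

```bash
python3 -m crank '[255,0,0,-0.7,0,0,0,255,0,0,-0.7,0,0,0,255,0,0,-0.7,0,0,0,255,0,0,-0.7,0,0,0,255,0,0,-0.7,0,0,0,255,0,0,-0.7,0,0,0,255,0,0,-0.7,0,0,0,255,0,0,-0.7,0,0,0]'
python3 - <<'E'
from fit import *
s=sensors.read_state();print(s['wrist_force'],s['position'],s['width'])
p=optics.get_image('scene')
for t in('clip','groove','brush_mid','jar_mid','reagent_mid','dish_a_mid','screwdriver_mid'):
  for r in landmark_of(t,p)[:3]: print(t,np.round(r['centre'],4),round(r['confidence'],2))
p['g']=cv2.cvtColor(p['image'],cv2.COLOR_RGB2GRAY).astype(float)
# stub top unobstructed? ring bright on dark pulley
print([ (round(float(samp(p['g'],circ(p,(.567,-.358,.077),r,np.radians(np.linspace(-95-110,-95+110,60)))).mean()),1)) for r in (.015,.0185,.0215,.026)])
E
```

```text
t: 23.2
position: [0.5793, -0.2009, 0.057]
tcp_rot: [[0.084, 0.996, -0.0], [0.996, -0.084, 0.0], [0.0, -0.0, -1.0]]
wrist_force: [-0.6, -0.2, -0.2]
width: 0.0306
grip_force: 60.2
[-0.6075 -0.1968 -0.2258] [ 0.5793 -0.2009  0.057 ] 0.0306131611388008
clip [0.3239 0.3179 0.0058] 0.97
clip [ 0.5646 -0.3539  0.0764] 0.89
clip [ 0.2911 -0.3884  0.0061] 0.55
groove [ 0.5722 -0.3597  0.0742] 0.69
brush_mid [0.5263 0.329  0.0082] 0.71
brush_mid [ 0.7334 -0.2772  0.0076] 0.64
brush_mid [0.2979 0.5585 0.006 ] 0.5
jar_mid [ 0.776  -0.0174  0.0624] 0.74
jar_mid [0.5283 0.3362 0.0034] 0.41
dish_a_mid [ 0.3554 -0.1484  0.0139] 0.62
screwdriver_mid [ 0.7323 -0.2788  0.0077] 0.87
[101.3, 119.1, 107.2, 103.4]
```

```bash
python3 -c "
from workcell import order
print(order.finish_job())"
```

```text
the job is handed in; nothing more can be done
None
```

The job is handed in at about 23 s: the brush lies flat, lengthwise, in the empty tray compartment, and the pliers hold the spread clip level in the brass groove. The last stretch was judged from wrist force and clip height, because the arm blocked the top camera and my picture views were used up.

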